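Seat a clock barrel in the V-block

TASK

Take the brass clock barrel from the bench and stand it upright on the base plate of the V-block, then push it into the V until it sits centred against both blue jaws. Press it home with a steady push of about 12 N for a second, feeling that both jaws take up the load (never let it bear on a jaw with more than 13 N, its surface is delicate), then let go and leave it seated. Set it down without dropping it, and leave the glass cloche and the screwdriver where they are.

Things in the scene. Friction and masses are not known exactly. Their poses are not given: they have to be found in the camera images.
- barrel_center (a point): Loose brass barrel standing upright: plain cylinder 44 mm in diameter, 46 mm high, with a thin steel disc and a steel arbor stub (8 mm across, 8 mm high) on top; 0.28 to 0.46 kg. The point is on its axis, 23 mm above its underside; z is its axis. It stands on the bench at the start.
- vblock: V-block fixture, rigid, fixed to the bench: aluminium base plate 160 mm (x) by 90 mm (y), 8 mm thick, with two blue upright jaws on its +x half. Origin: centre of the plate's underside, on the bench. x is the push direction, along the middle of the V from the open mouth (roughly facing the robot) to the apex; z up. The barrel (its flanks slippery on the jaws) can be set down in front of the V with its axis at about x = -35 mm, y = 0.
- seat (a point): Nominal seat: point on top of the base plate (8 mm above the bench), at x = +20 mm, y = 0 of the V-block, same axes: where the barrel's axis would stand with both jaws at nominal. As the jaws are clamped up to 5 mm off, the true resting place against both lies up to 5 mm away, in x and in y. Sliding the barrel over the plate takes about 1.5 to 3.5 N.
- jaw_left: Mount of the blue upright jaw on the +y side; origin: the V-block's, raised to the plate's top, same axes. Jaw top 48 mm above the bench; its flat polished slippery face stands at 45 degrees to x, from the apex (x = +51 mm, y = 0) to x = +20, y = +31 mm when set at nominal. Each jaw was clamped separately, up to 5 mm farther or nearer along x: the readings do not tell, only touch does.
- jaw_right: Mount of the -y jaw, mirror image of jaw_left, same origin and axes. A barrel pushed in meets one jaw first and slides along it to the other, or sticks, held sideways by the pusher: the side force on the pusher shows which jaw bears alone (left pushes to -y, right to +y), and easing the pusher the way it is pushed brings the barrel to the other. With both bearing, the side force is small.
- cloche: Bystander: small glass dome on a green round base, 76 mm in diameter, 73 mm high. Origin: centre of its underside. It may trade places with the barrel.
- screwdriver: Bystander: screwdriver 130 mm long lying on the bench beyond the work, handle towards its -x. Origin under its middle.
There are look-alikes about, which are no part of the job. What is shaped like the part that bears barrel_center but black is not meant.

How it is judged:
On the way, in this order (a step that is already met when the one before it is completed fails the run):
1. the barrel stands upright on the base plate, in front of the V or in it (z of barrel_center in the frame of seat between 0.02 and 0.026 m and x of barrel_center in the frame of seat between -0.095 and 0.008 m and y of barrel_center in the frame of seat between -0.04 and 0.04 m and angle between barrel_center's own z axis and vertical below 0.1 rad), for 0.1 s.
2. the barrel is pressed home: it bears on both jaws with more than 4.5 N each, for 0.5 s (contact force between barrel and jaw_left above 4.5 N and contact force between barrel and jaw_right above 4.5 N), for 0.5 s.
At the end, for the whole second after the job is handed in: The barrel stands upright (within 3 degrees) and at rest on the base plate, its axis within 6.5 mm of the nominal seat (the jaws may be set up to 5 mm off), released (horizontal distance between barrel_center and seat below 0.0065 m and z of barrel_center in the frame of seat between 0.02 and 0.026 m and angle between barrel_center's own z axis and vertical below 0.05 rad and linear speed of barrel below 0.01 m/s); the robot touches nothing.
It fails at once if the barrel bears on a jaw with more than 13 N (contact force between barrel and jaw_left above 13 N or contact force between barrel and jaw_right above 13 N).
It fails at once if the barrel is dropped: let go, it falls faster than 0.35 m/s (a fall of about 6 mm) (contact force between the fingers and barrel below 0.2 N and linear speed of barrel above 0.35 m/s).
It fails at once if the cloche or the screwdriver is moved by more than 10 mm (distance of any of cloche, screwdriver from where it was at the start of the episode above 0.01 m).
It also fails if it takes over 69 s, if anything falls off the work surface, if the arm or the gripper's body presses on something with over 40 N, if the wrist force passes 120 N, or if a joint passes its speed limit or range.

ROBOT

A 6-joint arm with a two-finger parallel gripper is mounted at the origin on the work surface. World frame = base frame: x ahead of the robot, y to its left, z up, the work surface at z = 0. Lengths are in m, angles in rad, forces in N, time in s.
With the tool pointing down it reaches from about 0.25 to 0.775 m from the base axis. Payload 4 kg.
Tool frame: the origin (TCP) lies on the centre line of the jaws, within the pads' length; the fingertips stand 25 mm ahead of it and the grasp point (between the pads) lies 6 mm ahead of it; z points along the fingers, y is the line along which they close (so a half turn about z gives the same grasp; the last joint's range is limited). The gripper opens to 94 mm and grips with 3 to 60 N. Pads are 16 mm wide; open, the fingers measure 119 mm over their backs; the gripper's body (75 mm by 177 mm) begins 78 mm behind the grasp point.
Start: joints at [-1.211, 0.087, 1.371, -0, 1.684, -0.103], TCP at [0.246, -0.492, 0.231] pointing down, gripper open.
Joint ranges: [-3.1, 3.1], [-0.76, 2.03], [0.27, 2.55], [-1.08, 4.22], [0.17, 2.65], [-2.57, 2.57]. Speed limits (rad/s): [2.79, 2.79, 3.14, 3.14, 3.14, 3.14].

INTERFACE

Orientations are given as [roll, pitch, yaw] about the fixed x, y, z axes, in that order (R = Rz(yaw) Ry(pitch) Rx(roll)).
In Python, from bench import robot, imaging gives the robot as it stands. The module is installed in compiled form; this text tells all that it offers.
- The arm moves only by the tool drive_tool, never from a script. Its argument "series" is a list of rows, each a list of 3 entries, a list of its own where there are three numbers: the finger opening in m, from 0 to 0.094, then the shift along the tool's x, y, z in m, then the turn, a rotation vector about the tool's x, y, z in rad. A call has 1 to 5 rows; each row is the pose to reach, as a shift and turn from the pose commanded when the call began, along the tool's axes at that moment; what a row does not reach only later rows make up. A row lasts 1/8 s, in which the tool goes at most 62.5 mm and 10.7 degrees, less where a joint would pass 70% of its speed; a pose out of reach is approached as far as the arm can. A call with a gripper value outside its range is refused whole. The fingers move at their own pace and stop on an object; the grip force is fixed at half the most. Time passes only in rows, so rows that repeat a pose let the fingers close. It gives the time, the measured TCP pose, the force, the opening and the grip force at its end, in the units of the state.
- robot.get_obs(): the state, without advancing time (a new reading comes with each control period).
- imaging.snapshot(name): name is "scene" or "side" or "wrist"; returns the picture (400x640x3 uint8, red, green, blue); there is no depth.
- imaging.get_calibration(name): a dict with "intrinsics" (3x3 intrinsics, pixels), "position" and "rotation" of the camera in the world. Camera axes: x right, y up, looking along -z (the intrinsics and any distortion apply to the point x, -y, -z); pixel columns grow to the right and rows downward; lengths in m; the calibration is good to about 2 mm. The wrist camera is an equidistant fisheye: a pixel r from the principal point sees the ray r / f radians off the axis. A picture is of the moment at which its call begins: read the wrist's pose just before it. get_calibration takes no time and is no camera call; for the wrist camera it gives the pose at the moment of the call.
- robot.close_job(): hands the job in; it is judged then, once.
The state is a dict: "time": time; "joint_positions": joint angles; "qvel": joint speeds; "joint_torque": joint torques, N m; "tool_pos": TCP position; "ee_rot": TCP orientation; "wrist_force": force on the tool from outside, world axes, zero at the start; "wrist_torque": the same for the moment, N m; "width": finger opening in m; "finger_force": force on a finger pad.
Only numpy, scipy, OpenCV 4.12 (cv2) and the standard library are available. Lean on these libraries where they do the work, as an engineer would, in place of code of your own. Each camera call takes 0.05 s, during which the arm holds its last target. There are 200 camera calls.

## Working session

There is one attempt and no reset: what is moved stays moved. The work goes in short steps, Python scripts to look and compute and a tool call to move; the robot and the scene stay as the last step left them, time stands still between calls to the robot, and variables do not carry over. Pictures are saved under pics/ and viewed, at most 10 in all, crops included, and the job is handed in when it is done.

Besides the shell and the picture viewer there is one more tool, called after "Call:" in YAML: its name, and indented under it one key for each argument. drive_tool: Moves the arm, as the interface text tells. Its arguments: {"type":"object","properties":{"series":{"type":"array"}},"required":["series"]}

```bash
mkdir -p pics; python3 - <<'E'
from bench import robot, imaging
import cv2,numpy as np
for n in ("scene","side"):
    im=imaging.snapshot(n); cv2.imwrite(f"pics/{n}0.png",im[:,:,::-1])
    c=imaging.get_calibration(n); print(n,{k:np.round(v,4).tolist() for k,v in c.items() if not isinstance(v,str)})
o=robot.get_obs(); print({k:np.round(v,3).tolist() for k,v in o.items()})
E
```

```text
scene {'intrinsics': [[369.0992, 0.0, 323.6039], [0.0, 369.0992, 202.611], [0.0, 0.0, 1.0]], 'position': [0.9643, 0.4712, 0.4289], 'rotation': [1.0054, -0.005, 2.4462]}
side {'intrinsics': [[455.9528, 0.0, 322.9959], [0.0, 455.9528, 203.6144], [0.0, 0.0, 1.0]], 'position': [0.4344, -0.5534, 0.5895], 'rotation': [0.8502, 0.0084, -0.2443]}
{'time': 0.1, 'joint_positions': [-1.211, 0.088, 1.372, -0.0, 1.684, -0.103], 'qvel': [-0.001, -0.002, -0.004, -0.0, -0.002, -0.0], 'joint_torque': [0.002, -34.125, -30.33, 0.072, 0.03, -0.0], 'tool_pos': [0.245, -0.492, 0.229], 'ee_rot': [-3.14, -0.0, 0.463], 'wrist_force': [-0.655, 0.14, 0.447], 'wrist_torque': [0.054, -0.033, -0.043], 'finger_force': 0.0, 'width': 0.094}
```

View pics/scene0.png

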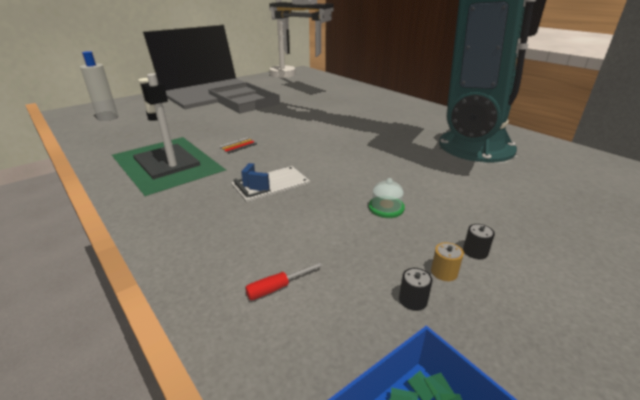

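View pics/side0.png

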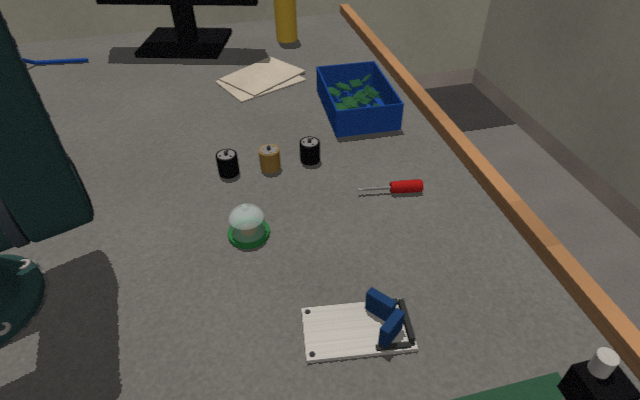

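The scene view shows the brass barrel at (447,261) between two black look-alikes. In the side view it is at (270,159), and the V-block plate spans roughly (303,311) to (415,350), with its mouth to the left. I'll enlarge the side view next.

```bash
python3 - <<'E'
import cv2,numpy as np
im=cv2.imread("pics/side0.png")
a=cv2.resize(im[280:370,290:425],None,fx=5.5,fy=5.5,interpolation=cv2.INTER_CUBIC)[:,:742]
cv2.imwrite("pics/c1.png",a)
s=cv2.imread("pics/scene0.png")
b=cv2.resize(im[130:190,205:335],None,fx=5,fy=5,interpolation=cv2.INTER_CUBIC)
c=cv2.resize(s[215:275,395:525],None,fx=5,fy=5,interpolation=cv2.INTER_CUBIC)
cv2.imwrite("pics/c2.png",np.vstack([b[:300],c[:300]]))
E
```

```text
(no output)
```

View pics/c1.png

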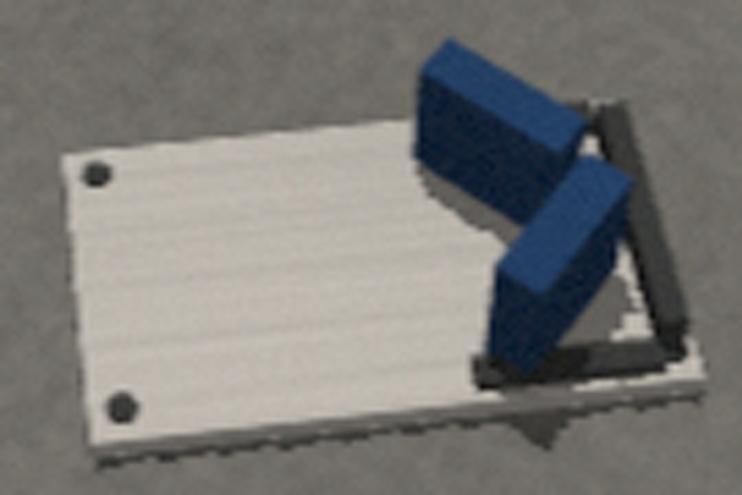

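View pics/c2.png

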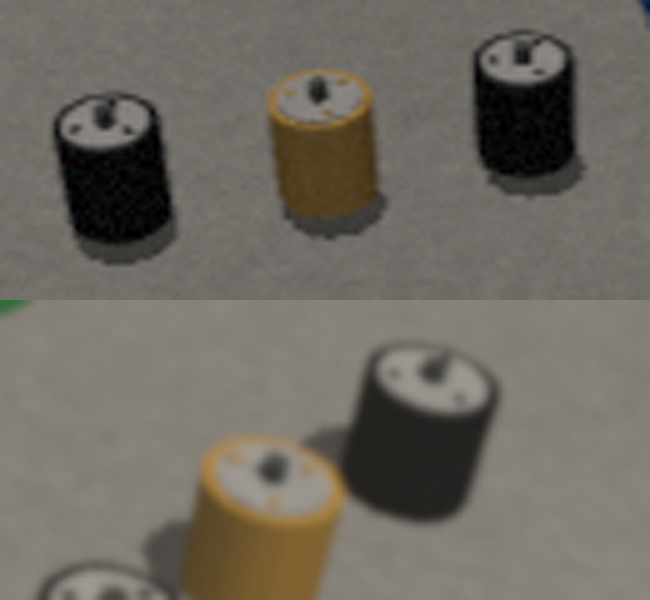

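c1 shows the plate-top corners at crop (65,155), (92,441) and (704,380), with the mouth to the left. c2 shows the barrel top-disc centre at (321,97) in the side half and (272,180) in the scene half. The black look-alikes are at (106,121) and (525,58).

```bash
cat > h.py <<'E'
import numpy as np
from scipy.spatial.transform import Rotation as R
from scipy.optimize import least_squares
def ray(c,p):
    d=np.linalg.solve(np.array(c["intrinsics"]),[p[0],p[1],1.]); d=d*[1,-1,-1]
    r=np.array(c["rotation"]); M=r if r.shape==(3,3) else R.from_euler("xyz",r).as_matrix()
    return np.array(c["position"]),M@d
def at(c,p,z):
    o,d=ray(c,p); return (o+d*(z-o[2])/d[2])[:2]
E
python3 - <<'E'
from h import *
from bench import imaging
S=imaging.get_calibration("side");C=imaging.get_calibration("scene")
f=lambda p,o,s:((p[0]+.5)/s-.5+o[0],(p[1]+.5)/s-.5+o[1])
g=lambda p:f(p,(290,280),5.5)
k=np.array([at(S,g(p),.008) for p in [(65,155),(92,441),(704,380)]])
print("corners",k.round(4),np.linalg.norm(k[0]-k[1]),np.linalg.norm(k[2]-k[1]))
m=np.array([[-.08,.045],[-.08,-.045],[.08,-.045]])
def T(q,m): return m@R.from_euler("z",q[2]).as_matrix()[:2,:2].T+q[:2]
r=least_squares(lambda q:(T(q,m)-k).ravel(),[.5,0,0]); print("vblock",r.x.round(4),(r.fun*1e3).round(1))
print("seat",T(r.x,np.array([[.02,0],[-.035,0]])).round(4))
h=lambda p:f(p,(205,130),5)
print("barrel side",at(S,h((321,97)),.047),"scene",at(C,f((272,180),(395,215),5),.047))
print("side bottom ctr check", at(S,h((328,200)),0))
for p in [(106,121),(525,58)]: print("black",at(S,h(p),.047))
print("black scene",at(C,f((435,80),(395,215),5),.047))
print("cloche",at(S,(249,235),.004),at(C,(387,207),.004))
print("driver",at(S,(423,186),.01),at(S,(360,191),.005))
E
```

```text
corners [[ 0.4992 -0.1363]
 [ 0.4878 -0.2232]
 [ 0.6442 -0.2453]] 0.08762139069665192 0.15801870215474317
vblock [ 0.5722 -0.1904 -0.1352] [-0.2  1.3 -0.9 -1.   1.2 -0.4]
seat [[ 0.592  -0.1931]
 [ 0.5375 -0.1856]]
barrel side [0.51156567 0.24370444] scene [0.51371955 0.24869906]
side bottom ctr check [0.5091163  0.23499157]
black [0.42277123 0.24900466]
black [0.60061744 0.25059022]
black scene [0.42378706 0.25332748]
cloche [0.44059363 0.04498008] [0.44123852 0.05667572]
driver [0.7967955  0.08976928] [0.67171344 0.1122748 ]
```

Call:
drive_tool:
  series:
    - [0.094,[0.568,-0.541,0.03],[0,0,0.598]]
    - [0.094,[0.568,-0.541,0.03],[0,0,0.598]]
    - [0.094,[0.568,-0.541,0.03],[0,0,0.598]]
    - [0.094,[0.568,-0.541,0.03],[0,0,0.598]]
    - [0.094,[0.568,-0.541,0.03],[0,0,0.598]]

```text
time: 0.72
tool_pos: [0.3499, -0.2027, 0.2184]
ee_rot: [-3.141, 0.0, -0.136]
wrist_force: [1.2, -0.8, -0.3]
width: 0.0941
finger_force: 0.0
```

Call:
drive_tool:
  series:
    - [0.094,[0.099,-0.462,0.0],[0,0,0]]
    - [0.094,[0.099,-0.462,0.0],[0,0,0]]
    - [0.094,[0.099,-0.462,0.0],[0,0,0]]
    - [0.094,[0.099,-0.462,0.0],[0,0,0]]
    - [0.094,[0.099,-0.462,0.0],[0,0,0]]

```text
time: 1.35
tool_pos: [0.456, 0.0914, 0.2186]
ee_rot: [3.141, -0.0, -0.135]
wrist_force: [0.8, -0.8, 0.7]
width: 0.0944
finger_force: 0.0
```

Call:
drive_tool:
  series:
    - [0.094,[0.034,-0.155,0.05],[0,0,0]]
    - [0.094,[0.034,-0.155,0.05],[0,0,0]]
    - [0.094,[0.034,-0.155,0.05],[0,0,0]]
    - [0.094,[0.034,-0.155,0.05],[0,0,0]]
    - [0.094,[0.034,-0.155,0.05],[0,0,0]]

```text
time: 1.98
tool_pos: [0.5102, 0.2378, 0.1686]
ee_rot: [3.141, 0.001, -0.135]
wrist_force: [-0.1, -0.6, -0.2]
width: 0.0937
finger_force: 0.0
```

```bash
python3 - <<'E'
from bench import robot, imaging
import cv2,numpy as np,pickle
o=robot.get_obs(); c=imaging.get_calibration("wrist"); im=imaging.snapshot("wrist")
cv2.imwrite("pics/w1.png",im[:,:,::-1]); pickle.dump(c,open("w1.pkl","wb"))
print(c,o["tool_pos"],o["ee_rot"],o["wrist_force"])
E
```

```text
{'intrinsics': array([[309.70691629,   0.        , 321.95846359],
       [  0.        , 309.70691629, 198.13690106],
       [  0.        ,   0.        ,   1.        ]]), 'position': array([0.58093314, 0.22876729, 0.32340389]), 'rotation': array([-2.46221132e-01, -1.02227327e-03, -1.70708960e+00])} [0.51023984 0.23775114 0.16863606] [ 3.14052142e+00  5.92029570e-04 -1.35225347e-01] [-0.09043128 -0.63987068 -0.20924433]
```

View pics/w1.png

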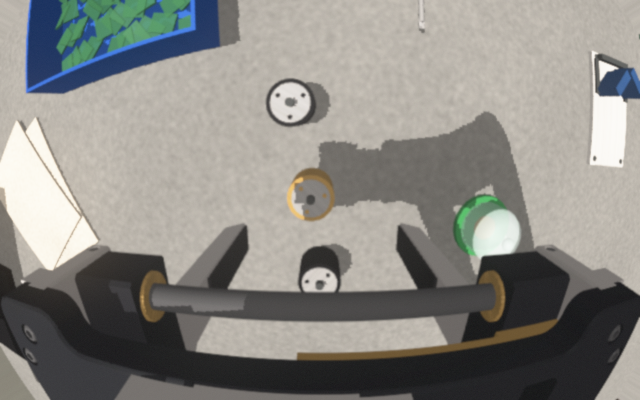

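The wrist view shows the barrel from above at about (310,198), with a black barrel in front of it and one behind. The plate is at the right edge, around x = 590–640.

```bash
cat >> h.py <<'E'
def fish(c,p,z):
    K=c["intrinsics"]; v=np.array([p[0]-K[0,2],p[1]-K[1,2]]); r=np.linalg.norm(v); t=r/K[0,0]
    d=np.array([np.sin(t)*v[0]/r,-np.sin(t)*v[1]/r,-np.cos(t)])
    d=R.from_euler("xyz",c["rotation"]).apply(d); o=c["position"]
    return (o+d*(z-o[2])/d[2])[:2]
E
python3 - <<'E'
from h import *
import pickle,cv2
c=pickle.load(open("w1.pkl","rb"))
print("arbor",fish(c,(310,200),.054)); print("disc",fish(c,(310,197),.046))
print("blacks",fish(c,(290,102),.046),fish(c,(320,283),.046),"cloche",fish(c,(482,230),.004))
im=cv2.imread("pics/w1.png"); cv2.imwrite("pics/w1c.png",cv2.resize(im[160:230,275:345],None,fx=7,fy=7,interpolation=cv2.INTER_CUBIC))
E
```

```text
arbor [0.51356937 0.24857546]
disc [0.51439864 0.24874834]
blacks [0.60270624 0.25408041] [0.42372297 0.25205656] cloche [0.43565022 0.05300446]
```

View pics/w1c.png

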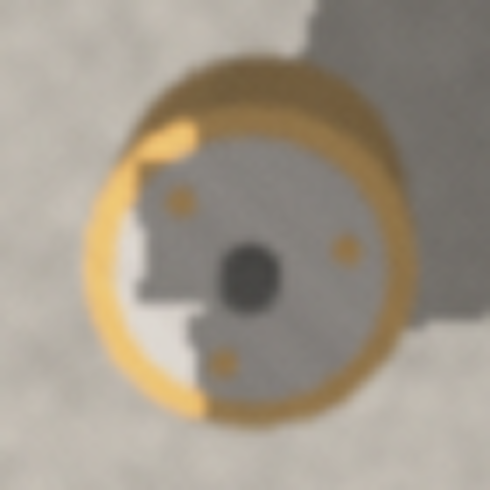

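The top ring is centred at about (310.4,197.6), so the barrel axis is at about (0.514, 0.2487). The scene camera agrees. I'll descend and grasp.

Call:
drive_tool:
  series:
    - [0.094,[0.002,-0.0113,0.04],[0,0,0]]
    - [0.094,[0.002,-0.0113,0.09],[0,0,0]]
    - [0.094,[0.002,-0.0113,0.12],[0,0,0]]
    - [0.094,[0.002,-0.0113,0.133],[0,0,0]]
    - [0.094,[0.002,-0.0113,0.133],[0,0,0]]

```text
time: 2.65
tool_pos: [0.5141, 0.2484, 0.0361]
ee_rot: [3.141, 0.0, -0.136]
wrist_force: [0.9, 1.4, 0.3]
width: 0.0939
finger_force: 0.0
```

Call:
drive_tool:
  series:
    - [0.03,[0,0,0],[0,0,0]]
    - [0.03,[0,0,0],[0,0,0]]
    - [0.03,[0,0,0],[0,0,0]]
    - [0.03,[0,0,0],[0,0,0]]
    - [0.03,[0,0,0],[0,0,0]]

```text
time: 3.28
tool_pos: [0.514, 0.2493, 0.0359]
ee_rot: [3.142, -0.0, -0.135]
wrist_force: [0.1, -1.0, 0.4]
width: 0.0473
finger_force: 0.0
```

Call:
drive_tool:
  series:
    - [0.03,[0,0,0],[0,0,0]]
    - [0.03,[0,0,0],[0,0,0]]
    - [0.03,[0,0,0],[0,0,0]]

```text
time: 3.65
tool_pos: [0.5139, 0.2491, 0.0358]
ee_rot: [3.141, 0.0, -0.135]
wrist_force: [-0.3, -0.4, 1.3]
width: 0.0436
finger_force: 30.0
```

Call:
drive_tool:
  series:
    - [0.03,[0,0,-0.04],[0,0,0]]
    - [0.03,[0,0,-0.1],[0,0,0]]
    - [0.03,[0.004,0.045,-0.13],[0,0,0]]
    - [0.03,[0.01,0.105,-0.13],[0,0,0]]
    - [0.03,[0.016,0.165,-0.13],[0,0,0]]

```text
time: 4.28
tool_pos: [0.507, 0.0824, 0.1652]
ee_rot: [3.141, 0.001, -0.134]
wrist_force: [0.6, -0.1, -3.7]
width: 0.0434
finger_force: 30.0
```

Call:
drive_tool:
  series:
    - [0.03,[0.006,0.06,0],[0,0,0]]
    - [0.03,[0.012,0.12,0],[0,0,0]]
    - [0.03,[0.017,0.183,0],[0,0,0]]
    - [0.03,[0.017,0.183,0],[0,0,0]]
    - [0.03,[0.017,0.183,0],[0,0,0]]

```text
time: 4.9
tool_pos: [0.4992, -0.0996, 0.1647]
ee_rot: [-3.14, 0.002, -0.136]
wrist_force: [0.5, 0.8, -3.9]
width: 0.0436
finger_force: 30.0
```

```bash
python3 - <<'E'
from bench import robot, imaging
import cv2,numpy as np,pickle
o=robot.get_obs(); c=imaging.get_calibration("wrist"); im=imaging.snapshot("wrist")
cv2.imwrite("pics/w2.png",im[:,:,::-1]); pickle.dump(c,open("w2.pkl","wb"))
cv2.imwrite("pics/w2c.png",cv2.resize(im[40:260,300:600,::-1],(800,587),interpolation=cv2.INTER_CUBIC))
print(o["time"],o["tool_pos"],o["ee_rot"],o["wrist_force"],o["width"])
E
```

```text
4.9 [ 0.49922277 -0.09963514  0.16469507] [-3.14015557e+00  2.17238097e-03 -1.36098595e-01] [ 0.46054805  0.79290561 -3.90414756] 0.04357177286379083
```

View pics/w2c.png

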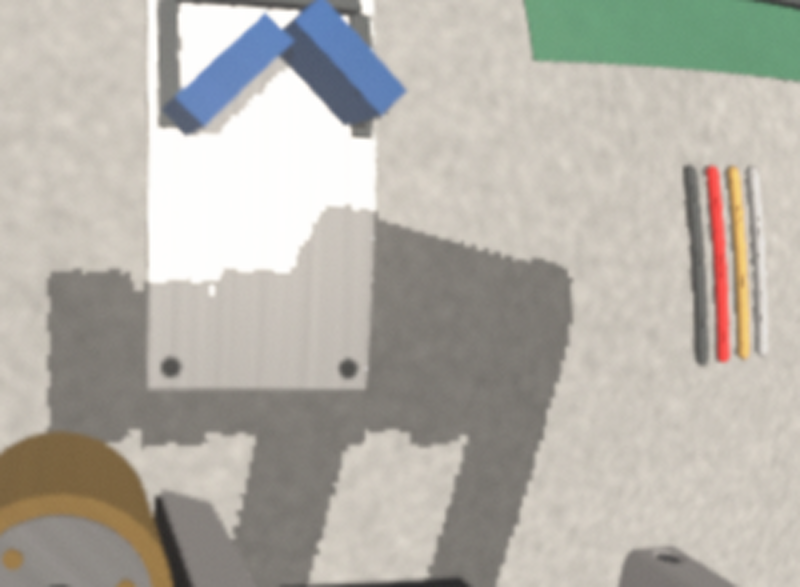

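The enlarged view shows the plate's near corners at crop (148,388) and (365,388). Its left edge runs up through (149,150) and its right edge through (377,150), with the mouth facing the robot.

```bash
python3 - <<'E'
from h import *
import pickle
c=pickle.load(open("w2.pkl","rb"))
g=lambda p:(300+(p[0]+.5)/2.667-.5,40+(p[1]+.5)/2.667-.5)
P=[fish(c,g(p),.008) for p in [(148,388),(365,388),(149,150),(377,150)]]
print(np.round(P,4), np.linalg.norm(P[0]-P[1]))
def res(q):
    Rm=R.from_euler("z",q[2]).as_matrix()[:2,:2]; L=(np.array(P)-q[:2])@Rm
    return np.r_[L[0]-[-.08,.045],L[1]-[-.08,-.045],L[2,1]-.045,L[3,1]+.045]
r=least_squares(res,[.57,-.19,-.135]);print("vblock",r.x.round(4),(r.fun*1e3).round(1))
q=r.x;u=np.array([np.cos(q[2]),np.sin(q[2])])
print("seat",q[:2]+.02*u,"pre",q[:2]-.035*u)
E
```

```text
[[ 0.5011 -0.1336]
 [ 0.4896 -0.2219]
 [ 0.5914 -0.1453]
 [ 0.5839 -0.2355]] 0.08896049825457049
vblock [ 0.5746 -0.1886 -0.1344] [-0.2 -0.4  0.2  0.6  0.1 -0.3]
seat [ 0.59444481 -0.19123576] pre [ 0.53994085 -0.18386565]
```

Call:
drive_tool:
  series:
    - [0.03,[0.026,0.039,0.01],[0,0,0]]
    - [0.03,[0.052,0.078,0.04],[0,0,0]]
    - [0.03,[0.052,0.078,0.08],[0,0,0]]
    - [0.03,[0.052,0.078,0.115],[0,0,0]]
    - [0.03,[0.052,0.078,0.118],[0,0,0]]

```text
time: 5.58
tool_pos: [0.5392, -0.1816, 0.0447]
ee_rot: [-3.139, 0.006, -0.133]
wrist_force: [-0.5, 0.3, -3.7]
width: 0.0434
finger_force: 30.0
```

Call:
drive_tool:
  series:
    - [0.03,[0,0,0.0005],[0,0,0]]
    - [0.03,[0,0,0.001],[0,0,0]]
    - [0.03,[0,0,0.0015],[0,0,0]]

```text
time: 5.95
tool_pos: [0.5417, -0.1845, 0.048]
ee_rot: [3.141, -0.003, -0.135]
wrist_force: [0.3, 0.7, -4.4]
width: 0.0433
finger_force: 30.0
```

Call:
drive_tool:
  series:
    - [0.03,[0,0,0],[0,0,0]]
    - [0.03,[0,0,0],[0,0,0]]
    - [0.03,[0,0,0],[0,0,0]]
    - [0.03,[0,0,0],[0,0,0]]

```text
time: 6.45
tool_pos: [0.5408, -0.1844, 0.0463]
ee_rot: [3.142, 0.0, -0.135]
wrist_force: [-0.2, 0.2, -3.7]
width: 0.0435
finger_force: 30.0
```

Still hanging (Fz ≈ −3.7 N), so I'll lower in small steps until the load comes off.

Call:
drive_tool:
  series:
    - [0.03,[0,0,0.0008],[0,0,0]]
    - [0.03,[0,0,0.0014],[0,0,0]]
    - [0.03,[0,0,0.002],[0,0,0]]
    - [0.03,[0,0,0.002],[0,0,0]]
    - [0.03,[0,0,0.002],[0,0,0]]

```text
time: 7.08
tool_pos: [0.5408, -0.1843, 0.0444]
ee_rot: [3.142, -0.0, -0.135]
wrist_force: [1.1, 0.4, -3.2]
width: 0.0434
finger_force: 30.0
```

Call:
drive_tool:
  series:
    - [0.03,[0,0,0.0004],[0,0,0]]
    - [0.03,[0,0,0.0007],[0,0,0]]
    - [0.03,[0,0,0.0009],[0,0,0]]
    - [0.03,[0,0,0.0009],[0,0,0]]

```text
time: 7.58
tool_pos: [0.5408, -0.1843, 0.0435]
ee_rot: [3.141, -0.0, -0.135]
wrist_force: [-0.3, 0.3, -4.2]
width: 0.0433
finger_force: 30.0
```

Call:
drive_tool:
  series:
    - [0.03,[0,0,0.0004],[0,0,0]]
    - [0.03,[0,0,0.0008],[0,0,0]]
    - [0.03,[0,0,0.0008],[0,0,0]]
    - [0.03,[0,0,0.0008],[0,0,0]]

```text
time: 8.07
tool_pos: [0.541, -0.1844, 0.0432]
ee_rot: [3.141, -0.001, -0.135]
wrist_force: [-0.8, 0.1, 0.6]
width: 0.0436
finger_force: 30.0
```

Load is off, so the barrel stands on the plate. I'll release and rise.

Call:
drive_tool:
  series:
    - [0.06,[0,0,0],[0,0,0]]
    - [0.075,[0,0,0],[0,0,0]]
    - [0.075,[0,0,0],[0,0,0]]
    - [0.075,[0,0,0],[0,0,0]]
    - [0.075,[0,0,0],[0,0,0]]

```text
time: 8.7
tool_pos: [0.5409, -0.1843, 0.0427]
ee_rot: [3.141, -0.0, -0.135]
wrist_force: [0.2, -0.6, 0.3]
width: 0.0747
finger_force: 0.0
```

Call:
drive_tool:
  series:
    - [0.075,[0,0,-0.02],[0,0,0]]
    - [0.075,[0,0,-0.06],[0,0,0]]
    - [0.0,[0,0,-0.075],[0,0,0]]
    - [0.0,[-0.03,0,-0.075],[0,0,0]]
    - [0.0,[-0.05,0,-0.075],[0,0,0]]

```text
time: 9.32
tool_pos: [0.4902, -0.1773, 0.1172]
ee_rot: [-3.141, 0.001, -0.135]
wrist_force: [0.6, 0.1, 0.3]
width: 0.0482
finger_force: 0.0
```

```bash
python3 - <<'E'
from bench import robot, imaging
import cv2,numpy as np,pickle
o=robot.get_obs(); c=imaging.get_calibration("wrist"); im=imaging.snapshot("wrist")
pickle.dump(c,open("w3.pkl","wb"))
cv2.imwrite("pics/w3c.png",cv2.resize(im[0:240,220:420,::-1],(500,600),interpolation=cv2.INTER_CUBIC))
print(o["time"],o["tool_pos"],o["ee_rot"],o["wrist_force"],o["width"])
E
```

```text
9.325 [ 0.49023836 -0.1772822   0.1171544 ] [-3.14146160e+00  8.03103707e-04 -1.35133525e-01] [0.63545247 0.08463358 0.3182483 ] 0.048210347661996125
```

View pics/w3c.png

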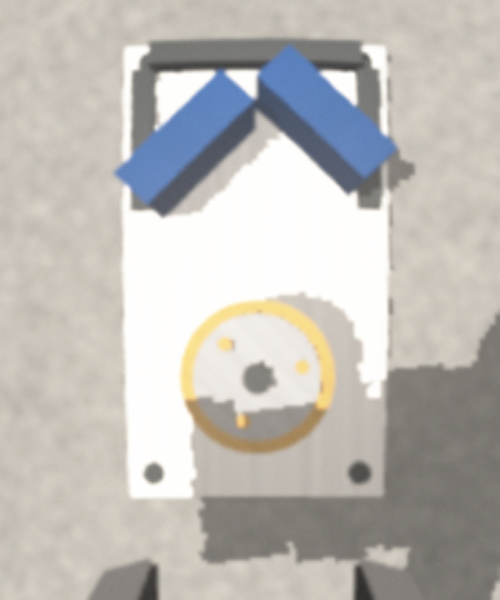

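The barrel stands upright on the plate in front of the V, centred, with its arbor at crop (258,378). I'll close the fingers behind it and lower to pushing height.

Call:
drive_tool:
  series:
    - [0.0,[-0.004,0,0],[0,0,0]]
    - [0.0,[-0.004,0,0.0],[0,0,0]]
    - [0.0,[-0.004,0,0.02],[0,0,0]]
    - [0.0,[-0.004,0,0.05],[0,0,0]]
    - [0.0,[-0.004,0,0.074],[0,0,0]]

```text
time: 10.0
tool_pos: [0.4878, -0.177, 0.0424]
ee_rot: [-3.141, 0.0, -0.135]
wrist_force: [0.2, 0.5, 0.1]
width: 0.0004
finger_force: 0.0
```

Call:
drive_tool:
  series:
    - [0.0,[0,0,0],[0,0,0]]
    - [0.0,[0,0,0],[0,0,0]]
    - [0.0,[0,0,0],[0,0,0]]
    - [0.0,[0,0,0],[0,0,0]]
    - [0.0,[0,0,0],[0,0,0]]

```text
time: 10.62
tool_pos: [0.4876, -0.1772, 0.0443]
ee_rot: [3.141, -0.001, -0.135]
wrist_force: [-0.6, 0.3, 0.8]
width: 0.0007
finger_force: 0.0
```

Call:
drive_tool:
  series:
    - [0.0,[0.014,0,0],[0,0,0]]
    - [0.0,[0.02,0,0],[0,0,0]]
    - [0.0,[0.025,0,0],[0,0,0]]
    - [0.0,[0.03,0,0],[0,0,0]]
    - [0.0,[0.035,0,0],[0,0,0]]

```text
time: 11.25
tool_pos: [0.522, -0.1817, 0.0434]
ee_rot: [-3.142, 0.001, -0.135]
wrist_force: [-1.1, 1.0, -0.5]
width: 0.0007
finger_force: 0.5
```

Call:
drive_tool:
  series:
    - [0.0,[0.005,0,0],[0,0,0]]
    - [0.0,[0.01,0,0],[0,0,0]]
    - [0.0,[0.015,0,0],[0,0,0]]
    - [0.0,[0.019,0,0],[0,0,0]]
    - [0.0,[0.022,0,0],[0,0,0]]

```text
time: 11.88
tool_pos: [0.5441, -0.1848, 0.0437]
ee_rot: [3.141, -0.0, -0.135]
wrist_force: [-1.1, -0.1, 0.5]
width: 0.0004
finger_force: 0.5
```

Call:
drive_tool:
  series:
    - [0.0,[0.002,0,0],[0,0,0]]
    - [0.0,[0.004,0,0],[0,0,0]]
    - [0.0,[0.006,0,0],[0,0,0]]
    - [0.0,[0.008,0,0],[0,0,0]]
    - [0.0,[0.0095,0,0],[0,0,0]]

```text
time: 12.5
tool_pos: [0.5533, -0.186, 0.0437]
ee_rot: [3.141, -0.0, -0.135]
wrist_force: [-1.1, 0.0, -0.3]
width: 0.0004
finger_force: 0.5
```

Call:
drive_tool:
  series:
    - [0.0,[0.001,0,0],[0,0,0]]
    - [0.0,[0.002,0,0],[0,0,0]]

```text
time: 12.75
tool_pos: [0.5553, -0.1863, 0.0437]
ee_rot: [3.142, -0.0, -0.135]
wrist_force: [-0.5, -0.0, -0.2]
width: 0.0003
finger_force: 0.5
```

Call:
drive_tool:
  series:
    - [0.0,[0.0007,0,0],[0,0,0]]
    - [0.0,[0.0014,0,0],[0,0,0]]
    - [0.0,[0.002,0,0],[0,0,0]]

```text
time: 13.12
tool_pos: [0.5572, -0.1865, 0.0437]
ee_rot: [3.142, -0.0, -0.135]
wrist_force: [0.0, 0.4, 0.8]
width: 0.0006
finger_force: 0.5
```

Call:
drive_tool:
  series:
    - [0.0,[0.0005,0,0],[0,0,0]]
    - [0.0,[0.001,0,0],[0,0,0]]

```text
time: 13.38
tool_pos: [0.5582, -0.1867, 0.0437]
ee_rot: [3.142, -0.0, -0.135]
wrist_force: [-1.6, 0.4, 0.2]
width: 0.0005
finger_force: 0.5
```

Call:
drive_tool:
  series:
    - [0.0,[0.0005,0,0],[0,0,0]]
    - [0.0,[0.001,0,0],[0,0,0]]

```text
time: 13.62
tool_pos: [0.5589, -0.1868, 0.0436]
ee_rot: [3.141, 0.001, -0.135]
wrist_force: [-1.9, -0.2, -0.1]
width: 0.0004
finger_force: 1.1
```

Call:
drive_tool:
  series:
    - [0.0,[0.0005,0,0],[0,0,0]]
    - [0.0,[0.0005,0,0],[0,0,0]]

```text
time: 13.88
tool_pos: [0.5593, -0.187, 0.0435]
ee_rot: [3.141, 0.001, -0.135]
wrist_force: [-2.6, -0.2, 0.7]
width: 0.0005
finger_force: 1.4
```

Call:
drive_tool:
  series:
    - [0.0,[0.0005,0,0],[0,0,0]]
    - [0.0,[0.0005,0,0],[0,0,0]]

```text
time: 14.12
tool_pos: [0.56, -0.187, 0.0435]
ee_rot: [3.141, 0.0, -0.135]
wrist_force: [-3.3, -1.0, -0.0]
width: 0.0003
finger_force: 1.3
```

Side force is about −1.4 N in the V-block frame, so the left jaw bears first. I'll ease toward −y (tool +y).

Call:
drive_tool:
  series:
    - [0.0,[0.0003,0.0005,0],[0,0,0]]
    - [0.0,[0.0005,0.001,0],[0,0,0]]
    - [0.0,[0.0005,0.001,0],[0,0,0]]

```text
time: 14.5
tool_pos: [0.5608, -0.1879, 0.0437]
ee_rot: [-3.141, -0.001, -0.135]
wrist_force: [-1.1, 0.4, -0.9]
width: 0.0005
finger_force: 0.7
```

Call:
drive_tool:
  series:
    - [0.0,[0.0003,0.0005,0],[0,0,0]]
    - [0.0,[0.0005,0.001,0],[0,0,0]]
    - [0.0,[0.0005,0.001,0],[0,0,0]]

```text
time: 14.88
tool_pos: [0.5612, -0.1891, 0.0439]
ee_rot: [3.141, -0.001, -0.135]
wrist_force: [-0.5, 0.1, -0.7]
width: 0.0007
finger_force: 0.3
```

Call:
drive_tool:
  series:
    - [0.0,[0.0005,0,0],[0,0,0]]
    - [0.0,[0.0005,0,0],[0,0,0]]

```text
time: 15.12
tool_pos: [0.5613, -0.1892, 0.0438]
ee_rot: [3.141, 0.0, -0.135]
wrist_force: [-2.0, 0.4, 1.0]
width: 0.0005
finger_force: 0.8
```

Call:
drive_tool:
  series:
    - [0.0,[0.0005,0,0],[0,0,0]]
    - [0.0,[0.0005,0,0],[0,0,0]]

```text
time: 15.38
tool_pos: [0.5616, -0.1893, 0.0436]
ee_rot: [3.141, 0.001, -0.135]
wrist_force: [-1.6, 0.2, 1.3]
width: 0.0004
finger_force: 1.3
```

Call:
drive_tool:
  series:
    - [0.0,[0.0005,0,0],[0,0,0]]
    - [0.0,[0.0005,0,0],[0,0,0]]

```text
time: 15.62
tool_pos: [0.5621, -0.1894, 0.0436]
ee_rot: [3.141, 0.001, -0.135]
wrist_force: [-2.3, -0.5, 0.6]
width: 0.0003
finger_force: 1.6
```

Call:
drive_tool:
  series:
    - [0.0,[0.0003,0.0005,0],[0,0,0]]
    - [0.0,[0.0006,0.001,0],[0,0,0]]
    - [0.0,[0.001,0.001,0],[0,0,0]]

```text
time: 16.0
tool_pos: [0.5621, -0.1899, 0.0433]
ee_rot: [-3.141, 0.003, -0.135]
wrist_force: [-6.1, 1.6, 2.0]
width: 0.0003
finger_force: 3.2
```

Call:
drive_tool:
  series:
    - [0.0,[0.0005,0.0,0],[0,0,0]]
    - [0.0,[0.0005,0.0,0],[0,0,0]]

```text
time: 16.25
tool_pos: [0.5621, -0.19, 0.0432]
ee_rot: [-3.141, 0.004, -0.135]
wrist_force: [-7.2, 0.8, 2.7]
width: 0.0006
finger_force: 3.6
```

Call:
drive_tool:
  series:
    - [0.0,[0.0005,0.0,0],[0,0,0]]
    - [0.0,[0.0005,0.0,0],[0,0,0]]

```text
time: 16.5
tool_pos: [0.5621, -0.19, 0.0431]
ee_rot: [-3.141, 0.005, -0.135]
wrist_force: [-9.1, 1.3, 3.0]
width: 0.0004
finger_force: 4.1
```

Forward motion has stopped at a push of 9.2 N, with the side force in the V frame near 0, so both jaws bear. I'll press to about 12 N and hold.

Call:
drive_tool:
  series:
    - [0.0,[0.0005,0.0,0],[0,0,0]]
    - [0.0,[0.0008,0.0,0],[0,0,0]]
    - [0.0,[0.0008,0.0,0],[0,0,0]]

```text
time: 16.88
tool_pos: [0.5622, -0.1901, 0.0428]
ee_rot: [-3.141, 0.007, -0.135]
wrist_force: [-9.9, 1.0, 3.5]
width: 0.0007
finger_force: 5.0
```

Call:
drive_tool:
  series:
    - [0.0,[0.0003,0.0,0],[0,0,0]]
    - [0.0,[0.0006,0.0,0],[0,0,0]]
    - [0.0,[0.0006,0.0,0],[0,0,0]]
    - [0.0,[0.0006,0.0,0],[0,0,0]]
    - [0.0,[0.0006,0.0,0],[0,0,0]]

```text
time: 17.5
tool_pos: [0.5622, -0.1901, 0.0427]
ee_rot: [-3.141, 0.008, -0.135]
wrist_force: [-11.3, 0.8, 3.9]
width: 0.0002
finger_force: 5.6
```

Call:
drive_tool:
  series:
    - [0.0,[0,0.0,0],[0,0,0]]
    - [0.0,[0,0.0,0],[0,0,0]]
    - [0.0,[0,0.0,0],[0,0,0]]
    - [0.0,[0,0.0,0],[0,0,0]]
    - [0.0,[0,0.0,0],[0,0,0]]

```text
time: 18.12
tool_pos: [0.5622, -0.1901, 0.0427]
ee_rot: [-3.141, 0.008, -0.135]
wrist_force: [-11.3, 1.9, 4.3]
width: 0.0008
finger_force: 5.6
```

The downward rub (Fz ≈ +4 N) loads the plate, so I'll ease up 0.8 mm, bring the push to about 12 N and hold again.

Call:
drive_tool:
  series:
    - [0.0,[0.0,0.0,-0.0004],[0,0,0]]
    - [0.0,[0.0,0.0,-0.0008],[0,0,0]]
    - [0.0,[0.0002,0,-0.0008],[0,0,0]]
    - [0.0,[0.0002,0,-0.0008],[0,0,0]]
    - [0.0,[0.0002,0.0,-0.0008],[0,0,0]]

```text
time: 18.75
tool_pos: [0.5622, -0.1901, 0.0428]
ee_rot: [-3.141, 0.009, -0.135]
wrist_force: [-10.6, 0.6, 1.7]
width: 0.0006
finger_force: 5.1
```

Call:
drive_tool:
  series:
    - [0.0,[0,0.0,0],[0,0,0]]
    - [0.0,[0,0.0,0],[0,0,0]]
    - [0.0,[0,0.0,0],[0,0,0]]
    - [0.0,[0,0.0,0],[0,0,0]]
    - [0.0,[0,0.0,0],[0,0,0]]

```text
time: 19.38
tool_pos: [0.5622, -0.1901, 0.0428]
ee_rot: [-3.141, 0.009, -0.135]
wrist_force: [-10.9, 0.8, 1.0]
width: 0.0006
finger_force: 5.1
```

Call:
drive_tool:
  series:
    - [0.0,[0.0003,0.0001,0],[0,0,0]]
    - [0.0,[0.0006,0.0002,0],[0,0,0]]
    - [0.0,[0.0006,0.0002,0],[0,0,0]]
    - [0.0,[0.0006,0.0002,0],[0,0,0]]
    - [0.0,[0.0006,0.0002,0],[0,0,0]]

```text
time: 20.0
tool_pos: [0.5622, -0.1901, 0.0428]
ee_rot: [-3.14, 0.01, -0.135]
wrist_force: [-11.7, 0.7, 3.0]
width: 0.0004
finger_force: 5.9
```

Call:
drive_tool:
  series:
    - [0.0,[0,0.0,0],[0,0,0]]
    - [0.0,[0,0.0,0],[0,0,0]]
    - [0.0,[0,0.0,0],[0,0,0]]
    - [0.0,[0,0.0,0],[0,0,0]]
    - [0.0,[0,0.0,0],[0,0,0]]

```text
time: 20.62
tool_pos: [0.5623, -0.1901, 0.0428]
ee_rot: [-3.14, 0.01, -0.135]
wrist_force: [-11.8, 1.3, 2.0]
width: 0.0002
finger_force: 5.9
```

The push held at about 11.9 N with side force about −0.3 N. I'll back off gently, then rise.

Call:
drive_tool:
  series:
    - [0.0,[-0.002,0,0],[0,0,0]]
    - [0.0,[-0.004,0,0],[0,0,0]]
    - [0.0,[-0.007,0,0],[0,0,0]]
    - [0.0,[-0.015,0,0],[0,0,0]]
    - [0.0,[-0.03,0,0],[0,0,0]]

```text
time: 21.25
tool_pos: [0.5373, -0.1872, 0.0452]
ee_rot: [3.141, -0.003, -0.135]
wrist_force: [-0.2, -0.5, 0.3]
width: 0.0007
finger_force: 0.0
```

Call:
drive_tool:
  series:
    - [0.0,[-0.02,0,0],[0,0,0]]
    - [0.0,[-0.03,0,-0.03],[0,0,0]]
    - [0.0,[-0.03,0,-0.08],[0,0,0]]
    - [0.0,[-0.03,0,-0.1],[0,0,0]]
    - [0.0,[-0.03,0,-0.1],[0,0,0]]

```text
time: 21.88
tool_pos: [0.5084, -0.1836, 0.1475]
ee_rot: [3.14, -0.007, -0.135]
wrist_force: [-0.7, 0.2, 0.5]
width: 0.0005
finger_force: 0.0
```

```bash
python3 - <<'E'
from bench import robot, imaging
import cv2,numpy as np,pickle
o=robot.get_obs(); c=imaging.get_calibration("wrist"); im=imaging.snapshot("wrist")
pickle.dump(c,open("w4.pkl","wb"))
cv2.imwrite("pics/w4c.png",cv2.resize(im[0:240,220:420,::-1],(500,600),interpolation=cv2.INTER_CUBIC))
print(o["time"],o["tool_pos"],o["wrist_force"])
E
```

```text
21.875 [ 0.50844704 -0.18362062  0.14746274] [-0.72463326  0.22580379  0.46813497]
```

View pics/w4c.png

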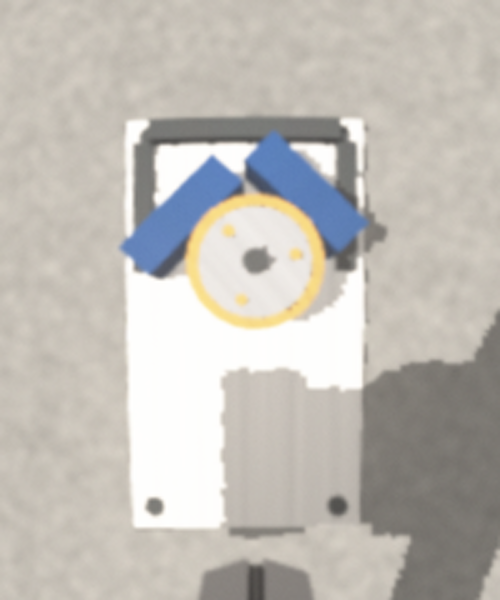

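The barrel is seated upright against both blue jaws (ring centre at crop (256,261)) and the fingers are clear. I'll hand it in.

```bash
python3 -c "
from bench import robot
print(robot.close_job())"
```

```text
the job is handed in; nothing more can be done
None
```

The barrel stands upright against both blue jaws, was pressed home at about 12 N for over a second with almost no side force, and was then released; the job is handed in, with no verdict returned.

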